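# Slide the calibration disc along the guide into its pocket

### The arm

A 7-joint arm with a two-finger parallel gripper is mounted at the origin on the work surface; the furniture and walls round the work are solid. World frame = base frame: x ahead of the robot, y to its left, z up, the work surface at z = 0. Lengths are in m, angles in rad, forces in N, time in s.
With the tool pointing down it reaches from about 0.4 to 0.9 m from the base axis. Payload 5.5 kg.
Tool frame: the origin (TCP) lies midway between the tips of the shut fingers; the grasp point (between the pads) lies 19 mm behind it; z points along the fingers, y is the line along which they close (so a half turn about z gives the same grasp; the last joint's range is limited). The gripper opens to 85 mm and grips with 20 to 120 N. Pads are 22 mm wide; open, the fingers measure 114 mm over their backs; the gripper's body (76 mm by 85 mm) begins 54 mm behind the grasp point. The pads swing forward as they close: fully open they stand 13 mm farther back than shut.
Start: joints at [1.418, 0.501, -0.427, 1.55, 0.221, 1.138, -0.21], TCP at [0.263, -0.595, 0.231] pointing down, gripper open.
Joint ranges: [-2.88, 2.88], [-0.31, 2.03], [-1.54, 1.56], [0.2, 2.42], [-1.41, 4.55], [0.19, 2.02], [-2.57, 2.57]. Speed limits (rad/s): [2.57, 2.57, 3.14, 3.14, 3.14, 3.14, 3.14].

### API

Orientations are given as a rotation vector (axis times angle).
In Python, from workcell import sense, optics, env gives the robot as it stands.
- The arm moves only by the tool drive_tool, never from a script. Its argument "series" is a list of rows, each an object of numbers: "tx", "ty", "tz": the shift along the tool's x, y, z scaled (see below); "wx", "wy", "wz": the turn, a rotation vector about the tool's x, y, z scaled (see below); "grip": the closure, from 0 (fully open) to 1 (shut). In form: [{"tx": .., "ty": .., "tz": .., "wx": .., "wy": .., "wz": .., "grip": ..}, ...]. A call has 1 to 10 rows; each row shifts and turns the commanded pose from where the row before left it, along the tool's axes as they then stand; what a row does not reach is not made up. The controller multiplies each number of a shift by 600 mm and each number of a turn by 1.5 rad. A row lasts 1/12 s, in which the tool goes at most 41.7 mm and 7.16 degrees, less where a joint would pass 70% of its speed; a pose out of reach is approached as far as the arm can. A call with a number of a shift or a turn outside -1 to 1 is refused whole. A call with a gripper value outside its range is refused whole. The fingers move at their own pace and stop on an object; "force" is the grip in N (left out, the last holds). Time passes only in rows, so rows that do not move let the fingers close. It gives the time, the measured TCP pose, the force, the opening and the grip force at its end, in the units of the state.
- sense(): the state, without advancing time (a new reading comes with each control period).
- optics.get_image(name): name is "side" or "top"; returns a dict with "color" (420x560x3 uint8, red, green, blue), "K" (3x3 intrinsics, pixels), "k1" (the pictures are not rectified: a ray, as slopes to the right and down, at radius r is drawn at 1 + k1 r^2 times it, then the intrinsics apply), "T" (4x4, takes a point from camera to world coordinates). Camera axes: x right, y up, looking along -z (the intrinsics and any distortion apply to the point x, -y, -z); pixel columns grow to the right and rows downward; lengths in m; the calibration is good to about 2 mm. A picture is of the moment at which its call begins. There is no depth.
- env.finish_job(): hands the job in; it is judged then, once.
The state is a dict: "time_s": time; "joints": joint angles; "joint_velocities": joint speeds; "joint_efforts": joint torques, N m; "tcp_pos": TCP position; "ee_rot": TCP orientation; "ft_force": force on the tool from outside, world axes, zero at the start; "torque": the same for the moment, N m; "opening": finger opening in m; "grasp_force": force on a finger pad.
Only numpy, scipy, OpenCV 4.12 (cv2) and the standard library are available. Lean on these libraries where they do the work, as an engineer would, in place of code of your own. Each camera call takes 0.05 s, during which the arm holds its last target. There are 200 camera calls.

### The job

Pick up the plain steel calibration disc, lay it flat on the open loading end of the slide fixture's plate and let go of it. Then push it along the plate between the two guide rails, gently (a light push, never above about 20 N) and without lifting it off the plate, until it drops into the round pocket; leave it lying flat and fully home there, and leave the other things on the bench where they are.

Things in the scene. Friction and masses are not known exactly. Their poses are not given: they have to be found in the camera images.
- disc_center (a point): centre, half-way up, of the loose plain solid steel disc: 50 mm diameter, 10 mm thick, about 0.15 kg; z is the disc's axis. It starts lying flat on the bench (centre about 4 mm above z = 0). Two rolls of about its diameter lie near it; they are taller (16 and 30 mm) and have a hole
- guide: fixed slide fixture; origin on the bench, x = sliding direction, y across, z up. A grey plastic plate 98 mm wide, top 8 mm up, runs through it along x. On it two rails, inner faces y = -26.5 and 26.5 mm, x = -50 to 120 mm, tops 14 mm above the bench. Cheeks outside them to y = -62 and 62 mm, 14 mm high, from x = -85 mm. A tie bar crosses over the channel at x = 110 to 120 mm, 14 to 20 mm up
- loading_spot (a point): middle of the loading end, on top of the plate (8 mm above the bench), 115 mm before the guide's origin; axes as the guide. The bare plate reaches at least 30 mm before it and 49 mm to each side; the flared mouth starts 30 mm after it. The disc counts as laid there when its centre is within 28 mm along x and y of this point
- rails_mouth (a point): point on top of the plate midway between the rails where they begin (guide x = -50 mm); axes as the guide. Before it a flared mouth, as high as the rails, narrows from 93 mm wide (35 mm before it) to the 53 mm between the rails
- pocket_zone (a point): point on top of the plate, midway between the rails, amid the zone of the pocket. The plate is set anew along x each time: the pocket's centre lies up to 35 mm before or after this point and is not measured. Round blind pocket, 54 mm across, 4 mm deep, centred between the rails, rigid. A disc fully in it is 9 mm up at its centre (13 on the plate); it may first hang with its rear edge on the rim
- tape_clear: roll of clear tape, 55 mm diameter, 16 mm high, loose; leave alone. Origin at the centre of its underside
- label_roll: roll of blank white labels, 50 mm diameter, 30 mm high, loose; leave alone. Origin at the centre of its underside
- flux_bottle: small bottle, 30 mm diameter, 58 mm high, standing loose on the bench; leave alone. Origin at the centre of its underside
Not all that is in view belongs to the job. Leave any orange look-alike of the part that bears disc_center alone.

How it is judged:
On the way, in this order (a step that is already met when the one before it is completed fails the run):
1. the disc lies flat at rest, let go of, on the bare plate at the loading end, before the mouth (x of disc_center in the frame of guide between -0.147 and -0.086 m and y of disc_center in the frame of guide between -0.03 and 0.03 m and z of disc_center in the frame of guide between 0.0115 and 0.0145 m and angle between disc_center's own z axis and vertical below 0.06 rad and contact force between each of the arm, the fingers and disc below 0.1 N and linear speed of disc below 0.02 m/s), for 0.2 s.
2. the disc is between the rails, sliding on the plate (x of disc_center in the frame of guide above -0.05 m and z of disc_center in the frame of guide between 0.0115 and 0.0165 m).
At the end, for the whole second after the job is handed in: the disc lies at rest in the pocket between the rails: its centre sunk to 9 mm above the bench (below 10.2 mm; on the plate it would be 13 mm), flat within 0.04 rad, within 4 mm of the channel's middle line (z of disc_center in the frame of guide between 0.007 and 0.0102 m and x of disc_center in the frame of guide between -0.015 and 0.065 m and y of disc_center in the frame of guide between -0.004 and 0.004 m and angle between disc_center's own z axis and vertical below 0.04 rad and linear speed of disc below 0.01 m/s); the robot touches nothing.
It fails at once if the disc pushed or squeezed by the robot with more than 30 N between the rails (x of disc_center in the frame of guide between -0.05 and 0.12 m and y of disc_center in the frame of guide between -0.03 and 0.03 m and z of disc_center in the frame of guide between 0 and 0.02 m and contact force between any of the fingers, the arm and disc above 30 N).
It fails at once if the disc lifted off the plate (by more than 7 mm) between the rails, or lowered or dropped in there from above (x of disc_center in the frame of guide between -0.035 and 0.12 m and y of disc_center in the frame of guide between -0.03 and 0.03 m and z of disc_center in the frame of guide between 0.02 and 0.045 m).
It fails at once if the tape roll moved more than 30 mm (distance of tape_clear from where it was at the start of the episode above 0.03 m).
It fails at once if the label roll moved more than 30 mm (distance of label_roll from where it was at the start of the episode above 0.03 m).
It fails at once if the small bottle moved more than 30 mm (distance of flux_bottle from where it was at the start of the episode above 0.03 m).
It also fails if it takes over 54 s, if anything falls off the work surface, if the arm or the gripper's body presses on something with over 40 N, if the wrist force passes 120 N, or if a joint passes its speed limit or range.

## Working session

There is one attempt and no reset: what is moved stays moved. The work goes in short steps, Python scripts to look and compute and a tool call to move; the robot and the scene stay as the last step left them, time stands still between calls to the robot, and variables do not carry over. Pictures are saved under pics/ and viewed, at most 10 in all, crops included, and the job is handed in when it is done.

Besides the shell and the picture viewer there is one more tool, called after ">>>" as name(argument=value, ...) on one line, values as JSON. drive_tool: Moves the arm, as the interface text tells. Its arguments: {"type":"object","properties":{"series":{"type":"array","items":{"type":"object","properties":{"tx":{"type":"number"},"ty":{"type":"number"},"tz":{"type":"number"},"wx":{"type":"number"},"wy":{"type":"number"},"wz":{"type":"number"},"grip":{"type":"number"}}}},"force":{"type":"number"}},"required":["series"]}

```bash
mkdir -p pics; cat > h.py <<'E'
import numpy as np, cv2
from workcell import sense, optics, env
from scipy.spatial.transform import Rotation as R
def ray(im,u,v):
    K=im["K"];d=np.array([(u-K[0,2])/K[0,0],(v-K[1,2])/K[1,1]]);s=d.copy()
    for _ in range(20): s=d/(1+im["k1"]*(s@s))
    T=np.array(im["T"]);return T[:3,3],T[:3,:3]@np.array([s[0],-s[1],-1])
def onz(im,u,v,z):
    o,d=ray(im,u,v);return o+d*(z-o[2])/d[2]
def proj(im,p):
    T=np.array(im["T"]);q=T[:3,:3].T@(np.array(p)-T[:3,3]);s=np.array([q[0],-q[1]])/-q[2]
    s=s*(1+im["k1"]*(s@s));K=im["K"];return K[0,0]*s[0]+K[0,2],K[1,1]*s[1]+K[1,2]
def snap(name,f):
    im=optics.get_image(name);im["K"]=np.array(im["K"]);cv2.imwrite("pics/"+f,im["color"][:,:,::-1]);np.save("pics/"+f+".npy",im,allow_pickle=True);return im
def load(f): return np.load("pics/"+f+".npy",allow_pickle=True).item()
E
python3 - <<'E'
from h import *
for n in("top","side"):
    im=snap(n,n+"0.png");print(n,im["T"],im["k1"],im["K"])
s=sense();print(s)
E
```

```text
top [[-0.01382087  0.98515283 -0.17112242  0.20650321]
 [-0.99988279 -0.01474406 -0.00412512 -0.12840018]
 [-0.00658691  0.17104535  0.98524114  1.08558256]
 [ 0.          0.          0.          1.        ]] -0.03411380976627112 [[444.34277572   0.         281.0325881 ]
 [  0.         444.34277572 208.11978713]
 [  0.           0.           1.        ]]
side [[ 0.88317213  0.21086995 -0.41897595 -0.1115866 ]
 [-0.46836397  0.44472626 -0.76344859 -1.08626239]
 [ 0.02534124  0.87048976  0.49153373  0.64625185]
 [ 0.          0.          0.          1.        ]] -0.11160438183035636 [[511.29237037   0.         278.52979687]
 [  0.         511.29237037 207.01431279]
 [  0.           0.           1.        ]]
{'time_s': 0.1, 'joints': array([ 1.41820044,  0.50173157, -0.42680201,  1.55132043,  0.22080107,
        1.13826802, -0.21027874]), 'joint_velocities': array([-0.0003087 , -0.00268725,  0.00068178, -0.00199669, -0.00027134,
        0.00130756, -0.00058065]), 'joint_efforts': array([-1.24336933e-02, -5.70817029e+01, -5.83894327e+00, -2.81749284e+01,
        1.05884374e-02,  5.52174723e-03,  3.80182644e-05]), 'tcp_pos': array([ 0.26226758, -0.59408736,  0.2303871 ]), 'ee_rot': array([-3.07230812e+00, -6.48187359e-01,  4.48900078e-04]), 'ft_force': array([ 0.43290819,  0.90835324, -0.63244887]), 'torque': array([-0.00998579, -0.04089872,  0.02067829]), 'grasp_force': 0.0, 'opening': 0.08563463187910232}
```

View pics/top0.png

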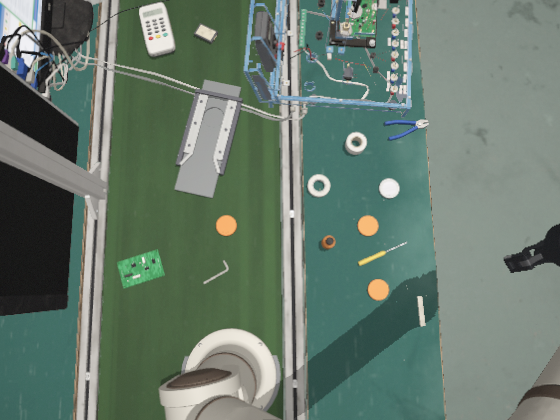

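View pics/side0.png

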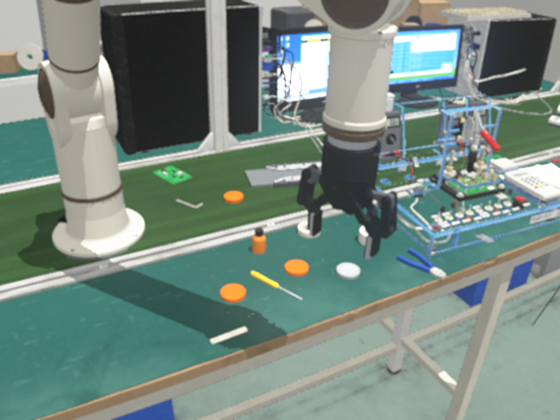

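The top view shows the grey-white flat disc at about (389,188). The label roll is at (356,143) and the clear tape at (319,185), both with holes. The guide runs from about (195,190), the loading end, to (222,85). Possible mix-ups for the disc: the orange look-alikes at (227,226), (368,226) and (378,290), the roll at (356,143) and the tape at (319,185). I choose (389,188) because it is plain, flat and has no hole. I'll check it in one close crop.

```bash
python3 - <<'E'
from h import *
t=load("top0.png");s=load("side0.png")
c=t["color"][:,:,::-1]
a=cv2.resize(c[120:220,295:430],None,fx=2.9,fy=2.9,interpolation=cv2.INTER_CUBIC)
g=cv2.resize(c[70:205,165:255],None,fx=4.4,fy=4.4,interpolation=cv2.INTER_CUBIC)
o=np.zeros((600,800,3),np.uint8);o[:a.shape[0],:a.shape[1]]=a;o[:min(600,g.shape[0]),400:400+g.shape[1]]=g[:600]
b=cv2.resize(s["color"][235:290,310:400,::-1],None,fx=4.3,fy=4.3);o[300:300+b.shape[0],:b.shape[1]]=b[:300]
cv2.imwrite("pics/crop0.png",o)
def blob(im,x0,y0,x1,y1,f):
    h=cv2.cvtColor(im["color"],cv2.COLOR_RGB2HSV);m=np.zeros(h.shape[:2],np.uint8)
    m[y0:y1,x0:x1]=((h[...,1]<70)&(h[...,2]>f))[y0:y1,x0:x1]*255
    cs=cv2.findContours(m,cv2.RETR_EXTERNAL,cv2.CHAIN_APPROX_NONE)[0];return max(cs,key=cv2.contourArea)
for n,im,bx,z in(("disc top",t,(370,170,412,206),.009),("roll",t,(335,125,375,160),.03),("tape",t,(300,168,337,202),.016),("disc side",s,(325,255,364,285),.009)):
    k=blob(im,*bx,120);e=cv2.fitEllipse(k);print(n,e,onz(im,*e[0],z))
    P=np.array([onz(im,*p[0],z)[:2] for p in k]);print("  size",np.ptp(P,0))
# guide plate contour
h=cv2.cvtColor(t["color"],cv2.COLOR_RGB2HSV);m=np.zeros(h.shape[:2],np.uint8)
m[75:205,165:252]=(h[...,1]<60)[75:205,165:252]*255
k=max(cv2.findContours(m,cv2.RETR_EXTERNAL,cv2.CHAIN_APPROX_NONE)[0],key=cv2.contourArea)
r=cv2.minAreaRect(k);print(r,[onz(t,*p,.008)[:2] for p in cv2.boxPoints(r)])
E
```

```text
disc top ((388.9764404296875, 187.65426635742188), (19.58550453186035, 20.64424705505371), 114.68477630615234) [ 0.44099598 -0.39229836  0.009     ]
  size [0.04851767 0.05043784]
roll ((355.77484130859375, 142.4604034423828), (20.85010528564453, 22.73520278930664), 17.023876190185547) [ 0.55207378 -0.31131979  0.03      ]
  size [0.05941911 0.05496462]
tape ((318.589599609375, 184.96649169921875), (22.56536865234375, 23.10702896118164), 119.07647705078125) [ 0.44880796 -0.21728867  0.016     ]
  size [0.05586815 0.05705576]
disc side ((347.92718505859375, 270.3492431640625), (17.426654815673828, 24.927034378051758), 98.03804016113281) [ 0.43671522 -0.39770021  0.009     ]
  size [0.05809404 0.06094353]
((204.5354461669922, 137.88438415527344), (88.56652069091797, 117.47657775878906), 4.513988971710205) [array([0.43661377, 0.1871851 ]), array([0.74929096, 0.17466067]), array([ 0.72501217, -0.05644639]), array([ 0.41558283, -0.03280505])]
```

View pics/crop0.png

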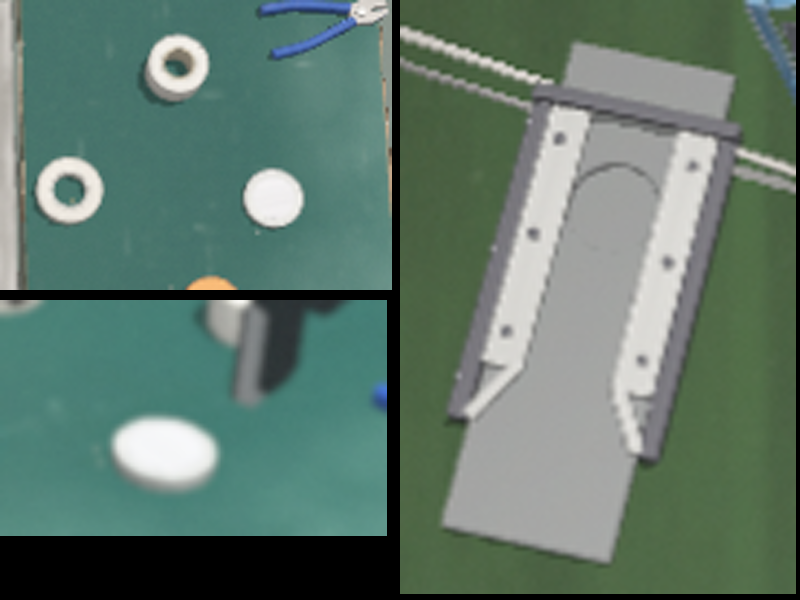

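```bash
python3 - <<'E'
from h import *
t=load("top0.png")
def w(u,v,z):return onz(t,(u-400)/4.4+165-.4,v/4.4+70-.4,z)[:2]
f=np.round
pl=[w(443,526,.008),w(611,563,.008),w(735,75,.008),w(572,42,.008)]
print("plate",f(pl,4),"width",[np.linalg.norm(pl[0]-pl[1]),np.linalg.norm(pl[2]-pl[3])])
L=[w(*p,.014) for p in((559,138),(533,233),(506,331))];Rr=[w(*p,.014) for p in((692,166),(667,262),(642,360))]
mid=(np.array(L)+Rr)/2;print("screw mids",f(mid,4),"sep",np.linalg.norm(L[0]-Rr[0]))
d=mid[0]-mid[2];print("yaw screws",np.arctan2(d[1],d[0]))
m1=(pl[0]+pl[1])/2;m2=(pl[2]+pl[3])/2;d=m2-m1;print("yaw plate",np.arctan2(d[1],d[0]),m1,m2)
ck=[w(449,415,.014),w(658,462,.014)];print("cheek",ck,np.linalg.norm(ck[0]-ck[1]),np.mean(ck,0))
rm=[w(524,366,.014),w(614,385,.014)];print("mouth",rm,np.linalg.norm(rm[0]-rm[1]),np.mean(rm,0))
tb=[w(537,87,.02),w(740,125,.02)];print("tie",np.linalg.norm(tb[0]-tb[1]),np.mean(tb,0))
print("pocket far rim",w(618,163,.008))
s=sense();Rm=R.from_rotvec(s["ee_rot"]);print(Rm.as_matrix())
E
```

```text
plate [[ 0.4456  0.1409]
 [ 0.4228  0.0453]
 [ 0.715  -0.0238]
 [ 0.7378  0.0729]] width [np.float64(0.0982814418955432), np.float64(0.09940444824622789)]
screw mids [[0.6654 0.0394]
 [0.6072 0.0533]
 [0.5486 0.0673]] sep 0.08007711237664195
yaw screws -0.2349971815840896
yaw plate -0.23037537624089577 [0.4341589  0.09309844] [0.72637122 0.02456315]
cheek [array([0.50873275, 0.13781018]), array([0.47928323, 0.01849166])] 0.1228990707519521 [0.49400799 0.07815092]
mouth [array([0.53690296, 0.09563321]), array([0.52477826, 0.04399483])] 0.05304272054425064 [0.53084061 0.06981402]
tie 0.12140340308044402 [0.69112954 0.03132632]
pocket far rim [0.66117442 0.0445098 ]
[[ 9.14770826e-01  4.03972709e-01 -6.20899249e-04]
 [ 4.03973182e-01 -9.14769502e-01  1.55787407e-03]
 [ 6.13589119e-05 -1.67592440e-03 -9.99998594e-01]]
```

The crop confirms a plain white-grey disc with no hole at (389,188). The pocket arc is also visible in the channel, with its far rim at about (214,107) in the full image. That gives guide yaw ≈ -0.233, origin ≈ (0.577, 0.059) and pocket centre at guide x ≈ 58 mm. First I turn the tool to the guide's yaw and travel over the disc.

>>> drive_tool(series=[{"wz": 0.072,"grip": 0},{"wz": 0.072,"grip": 0},{"wz": 0.072,"grip": 0},{"wz": 0.072,"grip": 0},{"wz": 0.072,"grip": 0},{"wz": 0.072,"grip": 0},{"grip": 0},{"grip": 0}])

```text
invalid input
```

>>> drive_tool(series=[{"tx": 0.03,"ty": -0.0565,"grip": 0},{"tx": 0.03,"ty": -0.0565,"grip": 0},{"tx": 0.03,"ty": -0.0565,"grip": 0},{"tx": 0.03,"ty": -0.0565,"grip": 0},{"tx": 0.03,"ty": -0.0565,"grip": 0},{"tx": 0.03,"ty": -0.0565,"grip": 0},{"tx": 0.03,"ty": -0.0565,"grip": 0},{"grip": 0},{"grip": 0}])

```text
invalid input
```

```bash
cat >> h.py <<'E'
def go(p):
    s=sense();M=R.from_rotvec(s["ee_rot"]).as_matrix()
    print("t",s["time_s"],"tcp",s["tcp_pos"].round(4),"yaw",round(np.arctan2(M[1,0],M[0,0]),4),"z",M[:,2].round(4),"F",s["ft_force"].round(2),"open",round(s["opening"],4))
    if p is not None:print("units",(M.T@(np.array(p)-s["tcp_pos"])/.6).round(4))
E
python3 -c "
from h import *
go([.4405,-.3925,.06])"
```

```text
t 0.1 tcp [ 0.2623 -0.5941  0.2304] yaw 0.4159 z [-6.0e-04  1.6e-03 -1.0e+00] F [ 0.43  0.91 -0.63] open 0.0856
units [ 0.4074 -0.1869  0.2843]
```

Probably every row needs all seven numbers.

>>> drive_tool(series=[{"tx": 0,"ty": 0,"tz": 0,"wx": 0,"wy": 0,"wz": 0.072,"grip": 0},{"tx": 0,"ty": 0,"tz": 0,"wx": 0,"wy": 0,"wz": 0.072,"grip": 0},{"tx": 0,"ty": 0,"tz": 0,"wx": 0,"wy": 0,"wz": 0.072,"grip": 0},{"tx": 0,"ty": 0,"tz": 0,"wx": 0,"wy": 0,"wz": 0.072,"grip": 0},{"tx": 0,"ty": 0,"tz": 0,"wx": 0,"wy": 0,"wz": 0.072,"grip": 0},{"tx": 0,"ty": 0,"tz": 0,"wx": 0,"wy": 0,"wz": 0.072,"grip": 0},{"tx": 0,"ty": 0,"tz": 0,"wx": 0,"wy": 0,"wz": 0,"grip": 0}])

```text
time_s: 0.68
tcp_pos: [0.2624, -0.5942, 0.2308]
ee_rot: [-3.119, 0.369, 0.001]
ft_force: [-1.1, -0.4, -0.1]
opening: 0.0853
grasp_force: 0.0
```

>>> drive_tool(series=[{"tx": 0.03,"ty": -0.0565,"tz": 0,"wx": 0,"wy": 0,"wz": 0,"grip": 0},{"tx": 0.03,"ty": -0.0565,"tz": 0,"wx": 0,"wy": 0,"wz": 0,"grip": 0},{"tx": 0.03,"ty": -0.0565,"tz": 0,"wx": 0,"wy": 0,"wz": 0,"grip": 0},{"tx": 0.03,"ty": -0.0565,"tz": 0,"wx": 0,"wy": 0,"wz": 0,"grip": 0},{"tx": 0.03,"ty": -0.0565,"tz": 0,"wx": 0,"wy": 0,"wz": 0,"grip": 0},{"tx": 0.03,"ty": -0.0565,"tz": 0,"wx": 0,"wy": 0,"wz": 0,"grip": 0},{"tx": 0.03,"ty": -0.0565,"tz": 0,"wx": 0,"wy": 0,"wz": 0,"grip": 0},{"tx": 0,"ty": 0,"tz": 0,"wx": 0,"wy": 0,"wz": 0,"grip": 0},{"tx": 0,"ty": 0,"tz": 0,"wx": 0,"wy": 0,"wz": 0,"grip": 0}])

```text
time_s: 1.43
tcp_pos: [0.4423, -0.3894, 0.2314]
ee_rot: [-3.121, 0.348, -0.001]
ft_force: [-0.3, -0.2, -0.3]
opening: 0.085
grasp_force: 0.0
```

```bash
python3 -c "
from h import *
go([.4405,-.3925,.06])"
```

```text
t 1.4333 tcp [ 0.4423 -0.3894  0.2314] yaw -0.2223 z [ 8.e-04  1.e-03 -1.e+00] F [-0.31 -0.22 -0.26] open 0.085
units [-0.0019  0.006   0.2856]
```

>>> drive_tool(series=[{"tx": -0.002,"ty": 0.006,"tz": 0.057,"wx": 0,"wy": 0,"wz": 0.007,"grip": 0},{"tx": 0,"ty": 0,"tz": 0.057,"wx": 0,"wy": 0,"wz": 0,"grip": 0},{"tx": 0,"ty": 0,"tz": 0.057,"wx": 0,"wy": 0,"wz": 0,"grip": 0},{"tx": 0,"ty": 0,"tz": 0.057,"wx": 0,"wy": 0,"wz": 0,"grip": 0},{"tx": 0,"ty": 0,"tz": 0.057,"wx": 0,"wy": 0,"wz": 0,"grip": 0},{"tx": 0,"ty": 0,"tz": 0,"wx": 0,"wy": 0,"wz": 0,"grip": 0},{"tx": 0,"ty": 0,"tz": 0,"wx": 0,"wy": 0,"wz": 0,"grip": 0}])

```text
time_s: 2.02
tcp_pos: [0.4353, -0.3957, 0.0585]
ee_rot: [-3.116, 0.38, 0.007]
ft_force: [-0.7, -1.2, 0.2]
opening: 0.0855
grasp_force: 0.0
```

```bash
python3 -c "
from h import *
go([.4405,-.3925,-.003])
im=snap('side','s1.png');cv2.imwrite('pics/s1c.png',cv2.resize(im['color'][200:310,270:420,::-1],None,fx=4,fy=4))"
```

```text
t 2.0167 tcp [ 0.4353 -0.3957  0.0585] yaw -0.2427 z [-0.0042  0.0031 -1.    ] F [-0.75 -1.16  0.2 ] open 0.0855
units [ 0.0075 -0.0071  0.1025]
```

View pics/s1c.png

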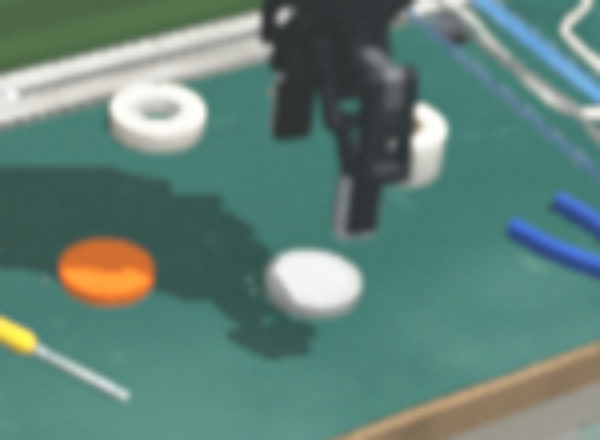

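The side crop shows the disc unmoved at about (348,270), with the open fingers above it and tips at about (343,234) and (359,259). I'll check that projection while correcting the lateral error.

>>> drive_tool(series=[{"tx": 0.0075,"ty": -0.007,"tz": 0.02,"wx": 0,"wy": 0,"wz": -0.007,"grip": 0},{"tx": 0,"ty": 0,"tz": 0,"wx": 0,"wy": 0,"wz": 0,"grip": 0},{"tx": 0,"ty": 0,"tz": 0,"wx": 0,"wy": 0,"wz": 0,"grip": 0}])

```text
time_s: 2.32
tcp_pos: [0.4443, -0.393, 0.0495]
ee_rot: [3.12, -0.362, 0.003]
ft_force: [0.0, 0.1, 0.4]
opening: 0.0852
grasp_force: 0.0
```

```bash
python3 -c "
from h import *
im=load('s1.png');print(onz(im,343,234,.0715),onz(im,359,259,.0715),proj(im,[.4353,-.3957,.0715]),proj(im,[.4405,-.3925,.009]))
go([.4405,-.3925,-.003])"
```

```text
[ 0.44708149 -0.354076    0.0715    ] [ 0.42389012 -0.44404457  0.0715    ] (np.float64(349.69247649154534), np.float64(245.23839721754092)) (np.float64(348.0047927160391), np.float64(268.5523537153107))
t 2.3167 tcp [ 0.4443 -0.393   0.0495] yaw -0.2309 z [ 0.0016 -0.0011 -1.    ] F [0.   0.07 0.43] open 0.0852
units [-0.0065  0.0006  0.0875]
```

>>> drive_tool(series=[{"tx": -0.003,"ty": 0,"tz": 0.029,"wx": 0,"wy": 0,"wz": 0,"grip": 0},{"tx": 0,"ty": 0,"tz": 0.029,"wx": 0,"wy": 0,"wz": 0,"grip": 0},{"tx": 0,"ty": 0,"tz": 0.022,"wx": 0,"wy": 0,"wz": 0,"grip": 0},{"tx": 0,"ty": 0,"tz": 0,"wx": 0,"wy": 0,"wz": 0,"grip": 0},{"tx": 0,"ty": 0,"tz": 0,"wx": 0,"wy": 0,"wz": 0,"grip": 0},{"tx": 0,"ty": 0,"tz": 0,"wx": 0,"wy": 0,"wz": 0,"grip": 0}])

```text
time_s: 2.82
tcp_pos: [0.4421, -0.3928, 0.0012]
ee_rot: [3.12, -0.364, 0.002]
ft_force: [1.1, -0.3, 0.8]
opening: 0.0857
grasp_force: 0.0
```

```bash
python3 -c "
from h import *
go([.4405,-.3925,-.003])"
```

```text
t 2.8167 tcp [ 0.4421 -0.3928  0.0012] yaw -0.232 z [ 1.e-03 -7.e-04 -1.e+00] F [ 1.11 -0.29  0.84] open 0.0857
units [-0.0028  0.0001  0.007 ]
```

>>> drive_tool(force=25, series=[{"tx": -0.002,"ty": 0,"tz": 0.007,"wx": 0,"wy": 0,"wz": 0,"grip": 0},{"tx": 0,"ty": 0,"tz": 0,"wx": 0,"wy": 0,"wz": 0,"grip": 0.2},{"tx": 0,"ty": 0,"tz": 0,"wx": 0,"wy": 0,"wz": 0,"grip": 0.35},{"tx": 0,"ty": 0,"tz": 0,"wx": 0,"wy": 0,"wz": 0,"grip": 0.35},{"tx": 0,"ty": 0,"tz": 0,"wx": 0,"wy": 0,"wz": 0,"grip": 0.5},{"tx": 0,"ty": 0,"tz": 0,"wx": 0,"wy": 0,"wz": 0,"grip": 0.5},{"tx": 0,"ty": 0,"tz": 0,"wx": 0,"wy": 0,"wz": 0,"grip": 0.5},{"tx": 0,"ty": 0,"tz": 0,"wx": 0,"wy": 0,"wz": 0,"grip": 0.5}])

```text
time_s: 3.48
tcp_pos: [0.4405, -0.3924, -0.0033]
ee_rot: [3.12, -0.364, 0.001]
ft_force: [-0.5, 0.6, 5.4]
opening: 0.0486
grasp_force: 25.6
```

>>> drive_tool(force=40, series=[{"tx": 0,"ty": 0,"tz": -0.01,"wx": 0,"wy": 0,"wz": 0,"grip": 0.6},{"tx": 0,"ty": 0,"tz": -0.03,"wx": 0,"wy": 0,"wz": 0,"grip": 0.6},{"tx": 0,"ty": 0,"tz": -0.055,"wx": 0,"wy": 0,"wz": 0,"grip": 0.6},{"tx": 0,"ty": 0,"tz": -0.055,"wx": 0,"wy": 0,"wz": 0,"grip": 0.6},{"tx": 0,"ty": 0,"tz": -0.055,"wx": 0,"wy": 0,"wz": 0,"grip": 0.6},{"tx": 0,"ty": 0,"tz": -0.05,"wx": 0,"wy": 0,"wz": 0,"grip": 0.6},{"tx": 0,"ty": 0,"tz": 0,"wx": 0,"wy": 0,"wz": 0,"grip": 0.6},{"tx": 0,"ty": 0,"tz": 0,"wx": 0,"wy": 0,"wz": 0,"grip": 0.6}])

```text
time_s: 4.15
tcp_pos: [0.4414, -0.3932, 0.1513]
ee_rot: [3.118, -0.364, 0.006]
ft_force: [-1.2, 0.7, -1.8]
opening: 0.0482
grasp_force: 41.8
```

```bash
python3 -c "
from h import *
go([.4651,.0863,.15])
im=snap('side','s2.png');cv2.imwrite('pics/s2c.png',cv2.resize(im['color'][150:290,270:440,::-1],None,fx=4,fy=4))"
```

```text
t 4.15 tcp [ 0.4414 -0.3932  0.1513] yaw -0.2323 z [ 0.0032 -0.0032 -1.    ] F [-1.2   0.7  -1.76] open 0.0482
units [-1.455e-01 -7.868e-01 -2.000e-04]
```

View pics/s2c.png

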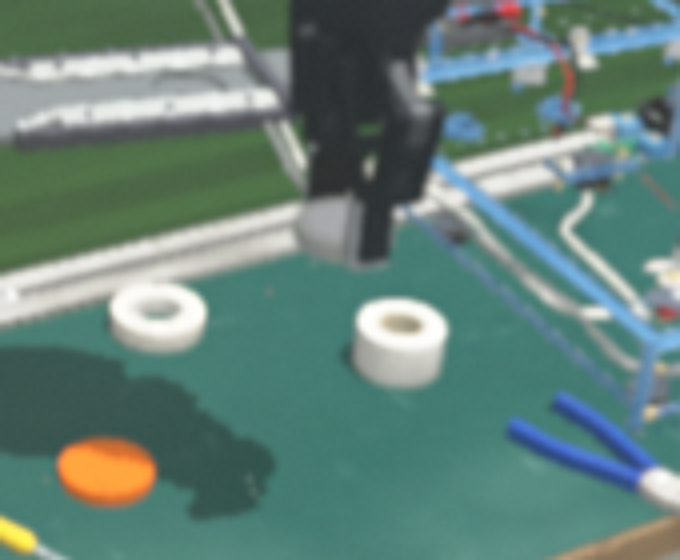

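The side crop shows the disc held between the fingers at about (352,207), half hidden by the near finger and shaded. I'll check from its outline whether it's level.

```bash
python3 -c "
from h import *
im=load('s2.png');a=np.linspace(0,6.28,73)
ax=np.array([.973,-.231,0]);ay=np.array([.231,.973,0]);c=np.array([.4414,-.3932,.1513+.0075])
o=cv2.resize(im['color'][170:230,320:400,::-1],None,fx=9,fy=9,interpolation=cv2.INTER_CUBIC)
for tilt,col in((0,(0,255,0)),(.5,(0,0,255)),(-.5,(255,0,0))):
  e1=np.cos(tilt)*ax+np.sin(tilt)*np.array([0,0,1]);n=np.cross(e1,ay)
  for h in(-.005,.005):
    P=np.array([proj(im,c+h*n+.025*(np.cos(t)*e1+np.sin(t)*ay)) for t in a]);P=((P-[320,170]+.5)*9).astype(int)
    cv2.polylines(o,[P.reshape(-1,1,2)],True,col,1)
cv2.imwrite('pics/ov.png',o)"
```

```text
(no output)
```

View pics/ov.png

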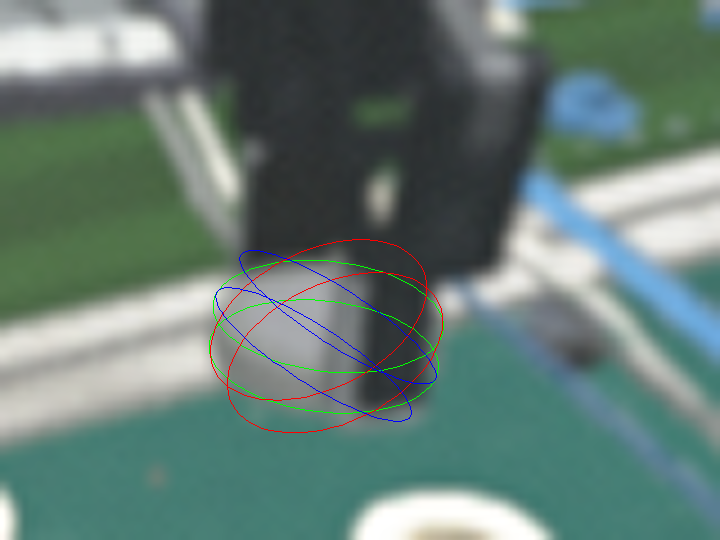

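The outline matches the level disc (green) to within about a pixel, so it is held flat. Now I carry it over to the loading end.

>>> drive_tool(series=[{"tx": -0.012,"ty": -0.0655,"tz": 0,"wx": 0,"wy": 0,"wz": 0,"grip": 0.6},{"tx": -0.012,"ty": -0.0655,"tz": 0,"wx": 0,"wy": 0,"wz": 0,"grip": 0.6},{"tx": -0.012,"ty": -0.0655,"tz": 0,"wx": 0,"wy": 0,"wz": 0,"grip": 0.6},{"tx": -0.012,"ty": -0.0655,"tz": 0,"wx": 0,"wy": 0,"wz": 0,"grip": 0.6},{"tx": -0.012,"ty": -0.0655,"tz": 0,"wx": 0,"wy": 0,"wz": 0,"grip": 0.6},{"tx": -0.012,"ty": -0.0655,"tz": 0,"wx": 0,"wy": 0,"wz": 0,"grip": 0.6},{"tx": 0,"ty": 0,"tz": 0,"wx": 0,"wy": 0,"wz": 0,"grip": 0.6}])

```text
time_s: 4.78
tcp_pos: [0.4513, -0.1431, 0.1475]
ee_rot: [-3.117, 0.346, 0.006]
ft_force: [-0.1, 0.5, -0.5]
opening: 0.0482
grasp_force: 41.9
```

>>> drive_tool(series=[{"tx": -0.012,"ty": -0.0655,"tz": 0,"wx": 0,"wy": 0,"wz": 0,"grip": 0.6},{"tx": -0.012,"ty": -0.0655,"tz": 0,"wx": 0,"wy": 0,"wz": 0,"grip": 0.6},{"tx": -0.012,"ty": -0.0655,"tz": 0,"wx": 0,"wy": 0,"wz": 0,"grip": 0.6},{"tx": -0.012,"ty": -0.0655,"tz": 0,"wx": 0,"wy": 0,"wz": 0,"grip": 0.6},{"tx": -0.012,"ty": -0.0655,"tz": 0,"wx": 0,"wy": 0,"wz": 0,"grip": 0.6},{"tx": -0.012,"ty": -0.0655,"tz": 0,"wx": 0,"wy": 0,"wz": 0,"grip": 0.6},{"tx": 0,"ty": 0,"tz": 0,"wx": 0,"wy": 0,"wz": 0,"grip": 0.6},{"tx": 0,"ty": 0,"tz": 0,"wx": 0,"wy": 0,"wz": 0,"grip": 0.6},{"tx": 0,"ty": 0,"tz": 0,"wx": 0,"wy": 0,"wz": 0,"grip": 0.6}])

```text
time_s: 5.53
tcp_pos: [0.4635, 0.0862, 0.1477]
ee_rot: [3.12, -0.362, -0.005]
ft_force: [-0.4, 0.0, -1.2]
opening: 0.048
grasp_force: 42.0
```

```bash
python3 -c "
from h import *
go([.4651,.0863,.03])"
```

```text
t 5.5333 tcp [0.4635 0.0862 0.1477] yaw -0.2311 z [-3.1e-03 -5.0e-04 -1.0e+00] F [-0.44  0.02 -1.21] open 0.048
units [ 0.0032 -0.001   0.1962]
```

>>> drive_tool(series=[{"tx": 0.003,"ty": -0.001,"tz": 0.053,"wx": 0,"wy": 0,"wz": 0,"grip": 0.6},{"tx": 0,"ty": 0,"tz": 0.053,"wx": 0,"wy": 0,"wz": 0,"grip": 0.6},{"tx": 0,"ty": 0,"tz": 0.053,"wx": 0,"wy": 0,"wz": 0,"grip": 0.6},{"tx": 0,"ty": 0,"tz": 0.043,"wx": 0,"wy": 0,"wz": 0,"grip": 0.6},{"tx": 0,"ty": 0,"tz": 0,"wx": 0,"wy": 0,"wz": 0,"grip": 0.6},{"tx": 0,"ty": 0,"tz": 0,"wx": 0,"wy": 0,"wz": 0,"grip": 0.6},{"tx": 0,"ty": 0,"tz": 0,"wx": 0,"wy": 0,"wz": 0,"grip": 0.6}])

```text
time_s: 6.12
tcp_pos: [0.4672, 0.086, 0.0286]
ee_rot: [3.12, -0.366, 0.001]
ft_force: [-0.0, 0.5, -1.4]
opening: 0.048
grasp_force: 42.1
```

```bash
python3 -c "
from h import *
go([.4651,.0863,.006])"
```

```text
t 6.1167 tcp [0.4672 0.086  0.0286] yaw -0.2337 z [ 4.e-04 -1.e-04 -1.e+00] F [-0.    0.52 -1.4 ] open 0.048
units [-0.0035  0.0003  0.0377]
```

>>> drive_tool(series=[{"tx": -0.002,"ty": 0,"tz": 0.015,"wx": 0,"wy": 0,"wz": 0,"grip": 0.6},{"tx": 0,"ty": 0,"tz": 0.01,"wx": 0,"wy": 0,"wz": 0,"grip": 0.6},{"tx": 0,"ty": 0,"tz": 0.007,"wx": 0,"wy": 0,"wz": 0,"grip": 0.6},{"tx": 0,"ty": 0,"tz": 0,"wx": 0,"wy": 0,"wz": 0,"grip": 0.6},{"tx": 0,"ty": 0,"tz": 0,"wx": 0,"wy": 0,"wz": 0,"grip": 0.6}])

```text
time_s: 6.53
tcp_pos: [0.4654, 0.0871, 0.0088]
ee_rot: [3.12, -0.364, 0.0]
ft_force: [-0.5, -0.0, -1.7]
opening: 0.0478
grasp_force: 42.1
```

>>> drive_tool(series=[{"tx": 0,"ty": 0,"tz": 0.003,"wx": 0,"wy": 0,"wz": 0,"grip": 0.6},{"tx": 0,"ty": 0,"tz": 0.0015,"wx": 0,"wy": 0,"wz": 0,"grip": 0.6},{"tx": 0,"ty": 0,"tz": 0,"wx": 0,"wy": 0,"wz": 0,"grip": 0.6},{"tx": 0,"ty": 0,"tz": 0,"wx": 0,"wy": 0,"wz": 0,"grip": 0.6}])

```text
time_s: 6.87
tcp_pos: [0.4655, 0.0871, 0.006]
ee_rot: [3.12, -0.364, 0.0]
ft_force: [0.1, 0.4, -1.4]
opening: 0.0477
grasp_force: 42.1
```

>>> drive_tool(series=[{"tx": 0,"ty": 0,"tz": 0.001,"wx": 0,"wy": 0,"wz": 0,"grip": 0.6},{"tx": 0,"ty": 0,"tz": 0.001,"wx": 0,"wy": 0,"wz": 0,"grip": 0.6},{"tx": 0,"ty": 0,"tz": 0,"wx": 0,"wy": 0,"wz": 0,"grip": 0.6}])

```text
time_s: 7.12
tcp_pos: [0.4656, 0.0871, 0.0057]
ee_rot: [3.12, -0.364, 0.001]
ft_force: [-3.4, -0.5, 10.4]
opening: 0.0478
grasp_force: 43.3
```

Contact came exactly at the height predicted for a flat disc. I release it and lift straight up.

>>> drive_tool(series=[{"tx": 0,"ty": 0,"tz": -0.001,"wx": 0,"wy": 0,"wz": 0,"grip": 0.4},{"tx": 0,"ty": 0,"tz": 0,"wx": 0,"wy": 0,"wz": 0,"grip": 0.2},{"tx": 0,"ty": 0,"tz": 0,"wx": 0,"wy": 0,"wz": 0,"grip": 0},{"tx": 0,"ty": 0,"tz": 0,"wx": 0,"wy": 0,"wz": 0,"grip": 0},{"tx": 0,"ty": 0,"tz": 0,"wx": 0,"wy": 0,"wz": 0,"grip": 0},{"tx": 0,"ty": 0,"tz": -0.03,"wx": 0,"wy": 0,"wz": 0,"grip": 0},{"tx": 0,"ty": 0,"tz": -0.06,"wx": 0,"wy": 0,"wz": 0,"grip": 0},{"tx": -0.04,"ty": 0,"tz": -0.05,"wx": 0,"wy": 0,"wz": 0,"grip": 0.5},{"tx": -0.06,"ty": 0,"tz": 0,"wx": 0,"wy": 0,"wz": 0,"grip": 0.85},{"tx": 0,"ty": 0,"tz": 0,"wx": 0,"wy": 0,"wz": 0,"grip": 0.85}])

```text
time_s: 7.95
tcp_pos: [0.4013, 0.1014, 0.0898]
ee_rot: [3.119, -0.359, -0.005]
ft_force: [-1.6, -0.6, 0.1]
opening: 0.0513
grasp_force: 0.0
```

```bash
python3 -c "
from h import *
go(None)
im=snap('top','t3.png');s=snap('side','s3.png')
o=np.vstack([cv2.resize(im['color'][70:215,130:290,::-1],(480,435)),])
b=cv2.resize(s['color'][140:220,200:360,::-1],(320,160));p=np.zeros((435,800,3),np.uint8);p[:,:480]=o;p[:160,480:]=b
cv2.imwrite('pics/t3c.png',p)"
```

```text
t 7.95 tcp [0.4013 0.1014 0.0898] yaw -0.229 z [-0.0032 -0.0021 -1.    ] F [-1.56 -0.63  0.08] open 0.0513
```

View pics/t3c.png

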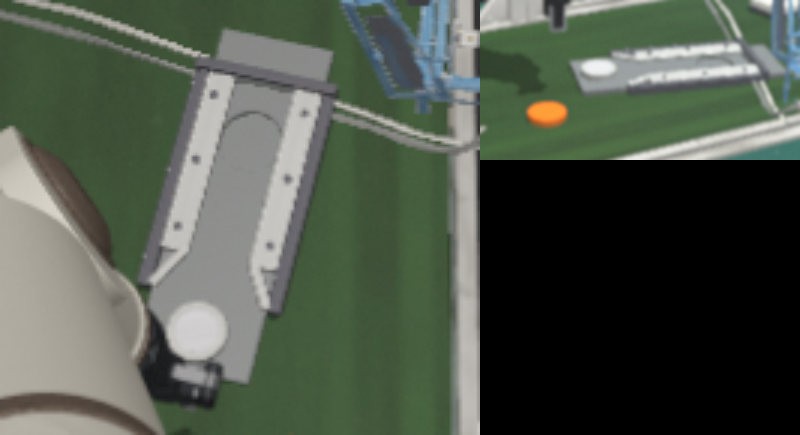

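The crops show the disc lying flat on the loading end at top pixel (196,180), clear of the fingers. The pocket arc's far rim is at about (213,107).

```bash
cat >> h.py <<'E'
O=np.array([.577,.059]);ex=np.array([np.cos(-.233),np.sin(-.233)]);ey=np.array([-ex[1],ex[0]])
def g(p): d=np.array(p)[:2]-O;return (np.array([d@ex,d@ey])*1000).round(1)
def wpt(gx,gy,z): return [*(O+gx*ex+gy*ey),z]
def disc(im,z=.018,box=(165,80,252,205)):
    c=im["color"];x0,y0,x1,y1=box;r=cv2.resize(cv2.cvtColor(c,cv2.COLOR_RGB2GRAY)[y0:y1,x0:x1],None,fx=4,fy=4,interpolation=cv2.INTER_CUBIC)
    h=cv2.HoughCircles(cv2.GaussianBlur(r,(5,5),1),cv2.HOUGH_GRADIENT,1,20,param1=80,param2=15,minRadius=36,maxRadius=46)
    for q in h[0][:4]: 
        u=(q[0]+.5)/4-.5+x0;v=(q[1]+.5)/4-.5+y0;print("circ px",u.round(1),v.round(1),"r",q[2]/4,"guide mm",g(onz(im,u,v,z)),"at 8mm",g(onz(im,u,v,.008)))
E
python3 -c "
from h import *
go(wpt(-.168,0,.05));print(g(sense()['tcp_pos']));disc(load('t3.png'))"
```

```text
t 8.05 tcp [0.4059 0.1007 0.0896] yaw -0.2307 z [ 1.e-04 -1.e-03 -1.e+00] F [0.91 0.14 0.46] open 0.0363
units [0.0135 0.0017 0.066 ]
[-176.1    1.1]
circ px 195.2 180.0 r 9.925 guide mm [-114.8    1.7] at 8mm [-112.9    4.2]
circ px 213.5 117.5 r 11.075 guide mm [52.8 -2.7] at 8mm [56.3 -0.3]
circ px 190.0 171.0 r 11.075 guide mm [-95.4  20.2] at 8mm [-93.4  22.9]
```

>>> drive_tool(series=[{"tx": 0.01,"ty": 0.002,"tz": 0.04,"wx": 0,"wy": 0,"wz": 0,"grip": 0.87},{"tx": 0,"ty": 0,"tz": 0.045,"wx": 0,"wy": 0,"wz": 0,"grip": 0.87},{"tx": 0,"ty": 0,"tz": 0.035,"wx": 0,"wy": 0,"wz": 0,"grip": 0.87},{"tx": 0,"ty": 0,"tz": 0,"wx": 0,"wy": 0,"wz": 0,"grip": 0.87},{"tx": 0,"ty": 0,"tz": 0,"wx": 0,"wy": 0,"wz": 0,"grip": 0.87},{"tx": 0,"ty": 0,"tz": 0,"wx": 0,"wy": 0,"wz": 0,"grip": 0.87}])

```text
time_s: 8.55
tcp_pos: [0.4132, 0.0987, 0.0178]
ee_rot: [-3.12, 0.363, -0.0]
ft_force: [0.6, -0.1, -0.2]
opening: 0.0112
grasp_force: 0.0
```

```bash
python3 -c "
from h import *
go(wpt(-.168,0,.012));print(g(sense()['tcp_pos']))"
```

```text
t 8.55 tcp [0.4132 0.0987 0.0178] yaw -0.2319 z [ 2.e-04  4.e-04 -1.e+00] F [ 0.6  -0.07 -0.19] open 0.0112
units [0.0009 0.0014 0.0096]
[-168.5    0.8]
```

>>> drive_tool(series=[{"tx": 0,"ty": 0.001,"tz": 0.006,"wx": 0,"wy": 0,"wz": 0,"grip": 0.87},{"tx": 0,"ty": 0,"tz": 0.003,"wx": 0,"wy": 0,"wz": 0,"grip": 0.87},{"tx": 0.004,"ty": 0,"tz": 0,"wx": 0,"wy": 0,"wz": 0,"grip": 0.87},{"tx": 0.005,"ty": 0,"tz": 0,"wx": 0,"wy": 0,"wz": 0,"grip": 0.87},{"tx": 0.005,"ty": 0,"tz": 0,"wx": 0,"wy": 0,"wz": 0,"grip": 0.87},{"tx": 0.005,"ty": 0,"tz": 0,"wx": 0,"wy": 0,"wz": 0,"grip": 0.87},{"tx": 0.005,"ty": 0,"tz": 0,"wx": 0,"wy": 0,"wz": 0,"grip": 0.87},{"tx": 0.005,"ty": 0,"tz": 0,"wx": 0,"wy": 0,"wz": 0,"grip": 0.87}])

```text
time_s: 9.22
tcp_pos: [0.4299, 0.0936, 0.0121]
ee_rot: [-3.12, 0.364, -0.0]
ft_force: [-0.4, -0.4, -0.8]
opening: 0.0112
grasp_force: 0.0
```

>>> drive_tool(series=[{"tx": 0.005,"ty": 0,"tz": 0,"wx": 0,"wy": 0,"wz": 0,"grip": 0.87},{"tx": 0.005,"ty": 0,"tz": 0,"wx": 0,"wy": 0,"wz": 0,"grip": 0.87},{"tx": 0.005,"ty": 0,"tz": 0,"wx": 0,"wy": 0,"wz": 0,"grip": 0.87},{"tx": 0.005,"ty": 0,"tz": 0,"wx": 0,"wy": 0,"wz": 0,"grip": 0.87},{"tx": 0.005,"ty": 0,"tz": 0,"wx": 0,"wy": 0,"wz": 0,"grip": 0.87},{"tx": 0.005,"ty": 0,"tz": 0,"wx": 0,"wy": 0,"wz": 0,"grip": 0.87}])

```text
time_s: 9.72
tcp_pos: [0.4471, 0.0895, 0.012]
ee_rot: [3.12, -0.364, -0.0]
ft_force: [-1.3, 0.0, -0.5]
opening: 0.0114
grasp_force: 0.4
```

```bash
python3 -c "
from h import *
print(g(sense()['tcp_pos']));go(wpt(.02,0,.011));disc(snap('top','t4.png'))"
```

```text
[-133.4   -0.3]
t 9.7167 tcp [0.4471 0.0895 0.012 ] yaw -0.2322 z [-1.e-04 -0.e+00 -1.e+00] F [-1.32  0.04 -0.54] open 0.0114
units [ 0.2557 -0.0003  0.0016]
circ px 213.5 117.5 r 11.075 guide mm [52.8 -2.7] at 8mm [56.3 -0.3]
```

>>> drive_tool(series=[{"tx": 0.005,"ty": 0,"tz": 0,"wx": 0,"wy": 0,"wz": 0,"grip": 0.87},{"tx": 0.005,"ty": 0,"tz": 0,"wx": 0,"wy": 0,"wz": 0,"grip": 0.87},{"tx": 0.005,"ty": 0,"tz": 0,"wx": 0,"wy": 0,"wz": 0,"grip": 0.87},{"tx": 0.005,"ty": 0,"tz": 0,"wx": 0,"wy": 0,"wz": 0,"grip": 0.87},{"tx": 0.005,"ty": 0,"tz": 0,"wx": 0,"wy": 0,"wz": 0,"grip": 0.87},{"tx": 0.005,"ty": 0,"tz": 0,"wx": 0,"wy": 0,"wz": 0,"grip": 0.87},{"tx": 0.005,"ty": 0,"tz": 0,"wx": 0,"wy": 0,"wz": 0,"grip": 0.87},{"tx": 0.005,"ty": 0,"tz": 0,"wx": 0,"wy": 0,"wz": 0,"grip": 0.87}])

```text
time_s: 10.43
tcp_pos: [0.4706, 0.084, 0.012]
ee_rot: [3.12, -0.364, 0.0]
ft_force: [-1.9, 0.5, -0.0]
opening: 0.0111
grasp_force: 0.4
```

>>> drive_tool(series=[{"tx": 0.004,"ty": 0,"tz": 0,"wx": 0,"wy": 0,"wz": 0,"grip": 0.87},{"tx": 0.004,"ty": 0,"tz": 0,"wx": 0,"wy": 0,"wz": 0,"grip": 0.87},{"tx": 0.004,"ty": 0,"tz": 0,"wx": 0,"wy": 0,"wz": 0,"grip": 0.87},{"tx": 0.004,"ty": 0,"tz": 0,"wx": 0,"wy": 0,"wz": 0,"grip": 0.87},{"tx": 0.004,"ty": 0,"tz": 0,"wx": 0,"wy": 0,"wz": 0,"grip": 0.87}])

```text
time_s: 10.85
tcp_pos: [0.4821, 0.0813, 0.012]
ee_rot: [-3.12, 0.364, -0.0]
ft_force: [-1.4, 1.0, -0.2]
opening: 0.0112
grasp_force: 0.4
```

>>> drive_tool(series=[{"tx": 0.004,"ty": 0,"tz": 0,"wx": 0,"wy": 0,"wz": 0,"grip": 0.87},{"tx": 0.004,"ty": 0,"tz": 0,"wx": 0,"wy": 0,"wz": 0,"grip": 0.87},{"tx": 0.004,"ty": 0,"tz": 0,"wx": 0,"wy": 0,"wz": 0,"grip": 0.87},{"tx": 0.004,"ty": 0,"tz": 0,"wx": 0,"wy": 0,"wz": 0,"grip": 0.87},{"tx": 0.004,"ty": 0,"tz": 0,"wx": 0,"wy": 0,"wz": 0,"grip": 0.87}])

```text
time_s: 11.27
tcp_pos: [0.4938, 0.0785, 0.012]
ee_rot: [3.12, -0.364, 0.0]
ft_force: [-0.5, 0.8, 0.2]
opening: 0.0108
grasp_force: 0.4
```

```bash
python3 -c "
from h import *
print(g(sense()['tcp_pos']));go(wpt(.02,0,.011));disc(snap('top','t5.png'));s=snap('side','s5.png')
cv2.imwrite('pics/s5c.png',cv2.resize(s['color'][140:220,220:350,::-1],None,fx=5,fy=5,interpolation=cv2.INTER_CUBIC))"
```

```text
[-85.4  -0.2]
t 11.2667 tcp [0.4938 0.0785 0.012 ] yaw -0.2322 z [ 0. -0. -1.] F [-0.54  0.77  0.19] open 0.0108
units [ 0.1757 -0.0002  0.0017]
circ px 213.5 117.8 r 11.35 guide mm [52.2 -2.9] at 8mm [55.6 -0.4]
```

View pics/s5c.png

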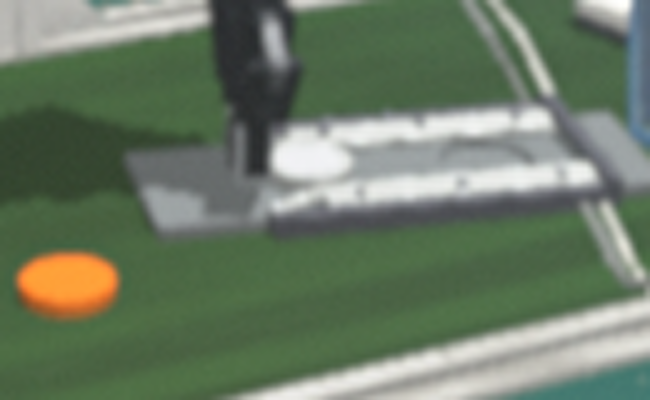

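The side crop shows the disc at about (282,172), entering the mouth flat and in contact with the fingers. I continue gently.

>>> drive_tool(series=[{"tx": 0.004,"ty": 0,"tz": 0,"wx": 0,"wy": 0,"wz": 0,"grip": 0.87},{"tx": 0.004,"ty": 0,"tz": 0,"wx": 0,"wy": 0,"wz": 0,"grip": 0.87},{"tx": 0.004,"ty": 0,"tz": 0,"wx": 0,"wy": 0,"wz": 0,"grip": 0.87},{"tx": 0.004,"ty": 0,"tz": 0,"wx": 0,"wy": 0,"wz": 0,"grip": 0.87},{"tx": 0.004,"ty": 0,"tz": 0,"wx": 0,"wy": 0,"wz": 0,"grip": 0.87}])

```text
time_s: 11.78
tcp_pos: [0.5056, 0.0757, 0.012]
ee_rot: [-3.12, 0.364, -0.0]
ft_force: [-0.6, 0.3, 0.3]
opening: 0.0112
grasp_force: 0.4
```

>>> drive_tool(series=[{"tx": 0.005,"ty": 0,"tz": 0,"wx": 0,"wy": 0,"wz": 0,"grip": 0.87},{"tx": 0.005,"ty": 0,"tz": 0,"wx": 0,"wy": 0,"wz": 0,"grip": 0.87},{"tx": 0.005,"ty": 0,"tz": 0,"wx": 0,"wy": 0,"wz": 0,"grip": 0.87},{"tx": 0.005,"ty": 0,"tz": 0,"wx": 0,"wy": 0,"wz": 0,"grip": 0.87},{"tx": 0.005,"ty": 0,"tz": 0,"wx": 0,"wy": 0,"wz": 0,"grip": 0.87},{"tx": 0.005,"ty": 0,"tz": 0,"wx": 0,"wy": 0,"wz": 0,"grip": 0.87}])

```text
time_s: 12.28
tcp_pos: [0.5231, 0.0716, 0.012]
ee_rot: [3.12, -0.364, -0.0]
ft_force: [-0.2, 0.1, 0.4]
opening: 0.0113
grasp_force: 0.4
```

```bash
python3 -c "
from h import *
print('s5 disc',g(onz(load('s5.png'),282.4,172,.016)));print(g(sense()['tcp_pos']));go(wpt(.02,0,.011));disc(snap('top','t6.png'))"
```

```text
s5 disc [-46.8  -2.2]
[-55.4  -0.2]
t 12.2833 tcp [0.5231 0.0716 0.012 ] yaw -0.2321 z [-0. -0. -1.] F [-0.15  0.14  0.42] open 0.0113
units [ 0.1256 -0.0002  0.0016]Traceback (most recent call last):
  File "<string>", line 3, in <module>
    print('s5 disc',g(onz(load('s5.png'),282.4,172,.016)));print(g(sense()['tcp_pos']));go(wpt(.02,0,.011));disc(snap('top','t6.png'))
                                                                                                            ~~~~^^^^^^^^^^^^^^^^^^^^^^
  File "h.py", line 26, in disc
    for q in h[0][:4]:
             ~^^^
TypeError: 'NoneType' object is not subscriptable
```

>>> drive_tool(series=[{"tx": 0.005,"ty": 0,"tz": 0,"wx": 0,"wy": 0,"wz": 0,"grip": 0.87},{"tx": 0.005,"ty": 0,"tz": 0,"wx": 0,"wy": 0,"wz": 0,"grip": 0.87},{"tx": 0.005,"ty": 0,"tz": 0,"wx": 0,"wy": 0,"wz": 0,"grip": 0.87},{"tx": 0.005,"ty": 0,"tz": 0,"wx": 0,"wy": 0,"wz": 0,"grip": 0.87},{"tx": 0.005,"ty": 0,"tz": 0,"wx": 0,"wy": 0,"wz": 0,"grip": 0.87},{"tx": 0.005,"ty": 0,"tz": 0,"wx": 0,"wy": 0,"wz": 0,"grip": 0.87},{"tx": 0.005,"ty": 0,"tz": 0,"wx": 0,"wy": 0,"wz": 0,"grip": 0.87},{"tx": 0.005,"ty": 0,"tz": 0,"wx": 0,"wy": 0,"wz": 0,"grip": 0.87}])

```text
time_s: 13.0
tcp_pos: [0.5465, 0.066, 0.012]
ee_rot: [3.12, -0.364, -0.0]
ft_force: [-1.7, 0.1, 0.2]
opening: 0.0109
grasp_force: 0.4
```

>>> drive_tool(series=[{"tx": 0.005,"ty": 0,"tz": 0,"wx": 0,"wy": 0,"wz": 0,"grip": 0.87},{"tx": 0.005,"ty": 0,"tz": 0,"wx": 0,"wy": 0,"wz": 0,"grip": 0.87},{"tx": 0.005,"ty": 0,"tz": 0,"wx": 0,"wy": 0,"wz": 0,"grip": 0.87},{"tx": 0.005,"ty": 0,"tz": 0,"wx": 0,"wy": 0,"wz": 0,"grip": 0.87},{"tx": 0.005,"ty": 0,"tz": 0,"wx": 0,"wy": 0,"wz": 0,"grip": 0.87},{"tx": 0.005,"ty": 0,"tz": 0,"wx": 0,"wy": 0,"wz": 0,"grip": 0.87},{"tx": 0.005,"ty": 0,"tz": 0,"wx": 0,"wy": 0,"wz": 0,"grip": 0.87},{"tx": 0.003,"ty": 0,"tz": 0,"wx": 0,"wy": 0,"wz": 0,"grip": 0.87}])

```text
time_s: 13.67
tcp_pos: [0.5689, 0.0607, 0.0121]
ee_rot: [-3.12, 0.364, -0.001]
ft_force: [-0.2, -0.6, -0.2]
opening: 0.0109
grasp_force: 0.4
```

```bash
python3 -c "
from h import *
print(g(sense()['tcp_pos']));go(wpt(.02,0,.012))"
```

```text
[-8.3 -0.2]
t 13.6667 tcp [0.5689 0.0607 0.0121] yaw -0.2324 z [ 4.e-04 -0.e+00 -1.e+00] F [-0.2  -0.64 -0.16] open 0.0109
units [ 0.0472 -0.0003  0.0001]
```

>>> drive_tool(series=[{"tx": 0.003,"ty": 0,"tz": 0,"wx": 0,"wy": 0,"wz": 0,"grip": 0.87},{"tx": 0.003,"ty": 0,"tz": 0,"wx": 0,"wy": 0,"wz": 0,"grip": 0.87},{"tx": 0.003,"ty": 0,"tz": 0,"wx": 0,"wy": 0,"wz": 0,"grip": 0.87},{"tx": 0.003,"ty": 0,"tz": 0,"wx": 0,"wy": 0,"wz": 0,"grip": 0.87},{"tx": 0.003,"ty": 0,"tz": 0,"wx": 0,"wy": 0,"wz": 0,"grip": 0.87},{"tx": 0.003,"ty": 0,"tz": 0,"wx": 0,"wy": 0,"wz": 0,"grip": 0.87},{"tx": 0.003,"ty": 0,"tz": 0,"wx": 0,"wy": 0,"wz": 0,"grip": 0.87},{"tx": 0.003,"ty": 0,"tz": 0,"wx": 0,"wy": 0,"wz": 0,"grip": 0.87}])

```text
time_s: 14.33
tcp_pos: [0.5825, 0.0575, 0.012]
ee_rot: [3.12, -0.364, 0.0]
ft_force: [-1.3, 0.3, 0.3]
opening: 0.011
grasp_force: 0.5
```

>>> drive_tool(series=[{"tx": 0.002,"ty": 0,"tz": 0,"wx": 0,"wy": 0,"wz": 0,"grip": 0.87},{"tx": 0.002,"ty": 0,"tz": 0,"wx": 0,"wy": 0,"wz": 0,"grip": 0.87},{"tx": 0.002,"ty": 0,"tz": 0,"wx": 0,"wy": 0,"wz": 0,"grip": 0.87},{"tx": 0,"ty": 0,"tz": 0,"wx": 0,"wy": 0,"wz": 0,"grip": 0.87}])

```text
time_s: 14.67
tcp_pos: [0.5862, 0.0567, 0.0121]
ee_rot: [-3.12, 0.364, -0.0]
ft_force: [-1.5, 0.5, 0.2]
opening: 0.0113
grasp_force: 0.3
```

```bash
python3 -c "
from h import *
print(g(sense()['tcp_pos']));go(wpt(.02,0,.012));s=snap('side','s7.png')
c=s['color'];x0,y0,x1,y1=240,140,360,210
h=cv2.cvtColor(c,cv2.COLOR_RGB2HSV);m=((h[...,2]>205)&(h[...,1]<50)).astype(np.uint8)
n,_,st,ce=cv2.connectedComponentsWithStats(m[y0:y1,x0:x1])
for i in range(1,n):
  if st[i,4]>15: u,v=ce[i]+[x0,y0];print(st[i],u,v,g(onz(s,u,v,.018)))"
```

```text
[ 9.5 -0.1]
t 14.6667 tcp [0.5862 0.0567 0.0121] yaw -0.2323 z [ 3.e-04  1.e-04 -1.e+00] F [-1.51  0.53  0.17] open 0.0113
units [ 0.0176 -0.0002  0.0001]
[97  0  9  3 17] 341.8235294117647 140.58823529411765 [206.  186.4]
[ 0  3 22  5 34] 250.35294117647058 144.61764705882354 [-95.9 209.7]
[ 67  22  23  11 153] 315.640522875817 166.6797385620915 [56.8  9.2]
[73 33 19  5 73] 321.9041095890411 175.13698630136986 [ 56.5 -48.4]
[93 33  6  4 20] 335.3 174.35 [ 95.8 -51.1]
[64 35  8  4 26] 307.2307692307692 176.5 [ 13.  -48.5]
[35 37 16  5 35] 283.62857142857143 178.6 [-55.6 -48. ]
[73 59 40 11 90] 334.06666666666666 204.74444444444444 [  31.2 -218.3]
[97 63 23  7 65] 350.55384615384617 206.93846153846152 [  68.4 -237.8]
```

>>> drive_tool(series=[{"tx": 0.002,"ty": 0,"tz": 0,"wx": 0,"wy": 0,"wz": 0,"grip": 0.87},{"tx": 0.002,"ty": 0,"tz": 0,"wx": 0,"wy": 0,"wz": 0,"grip": 0.87},{"tx": 0.002,"ty": 0,"tz": 0,"wx": 0,"wy": 0,"wz": 0,"grip": 0.87},{"tx": 0,"ty": 0,"tz": 0,"wx": 0,"wy": 0,"wz": 0,"grip": 0.87}])

```text
time_s: 15.05
tcp_pos: [0.5898, 0.0558, 0.0121]
ee_rot: [-3.12, 0.364, -0.001]
ft_force: [-0.2, 0.3, 0.7]
opening: 0.0109
grasp_force: 0.1
```

>>> drive_tool(series=[{"tx": 0.0015,"ty": 0,"tz": 0,"wx": 0,"wy": 0,"wz": 0,"grip": 0.87},{"tx": 0.0015,"ty": 0,"tz": 0,"wx": 0,"wy": 0,"wz": 0,"grip": 0.87},{"tx": 0,"ty": 0,"tz": 0,"wx": 0,"wy": 0,"wz": 0,"grip": 0.87}])

```text
time_s: 15.3
tcp_pos: [0.5913, 0.0554, 0.012]
ee_rot: [3.12, -0.364, 0.0]
ft_force: [0.0, 0.1, -0.1]
opening: 0.0109
grasp_force: 0.1
```

>>> drive_tool(series=[{"tx": 0.0015,"ty": 0,"tz": 0,"wx": 0,"wy": 0,"wz": 0,"grip": 0.87},{"tx": 0.0015,"ty": 0,"tz": 0,"wx": 0,"wy": 0,"wz": 0,"grip": 0.87},{"tx": 0,"ty": 0,"tz": 0,"wx": 0,"wy": 0,"wz": 0,"grip": 0.87}])

```text
time_s: 15.55
tcp_pos: [0.593, 0.055, 0.012]
ee_rot: [-3.12, 0.364, -0.0]
ft_force: [-0.6, 0.5, -0.3]
opening: 0.011
grasp_force: 0.2
```

```bash
python3 -c "
from h import *
print(g(sense()['tcp_pos']));a=load('s7.png')['color'];s=snap('side','s8.png')['color']
f=lambda c:cv2.resize(c[145:200,270:350,::-1],None,fx=7,fy=5.2,interpolation=cv2.INTER_CUBIC)
cv2.imwrite('pics/s8c.png',np.vstack([f(a),f(s)]))"
```

```text
[16.5 -0.2]
```

View pics/s8c.png

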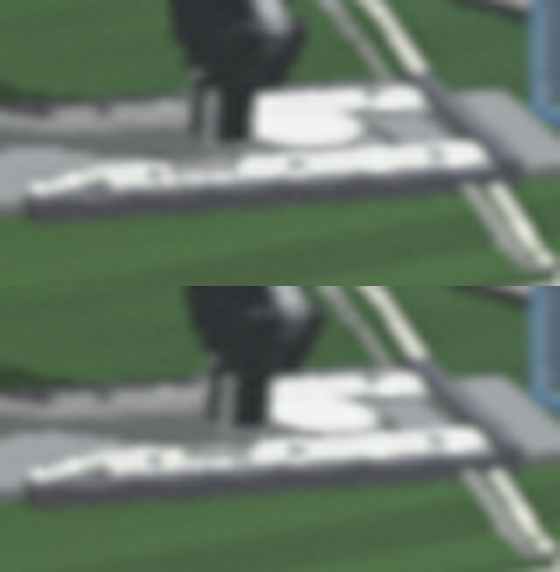

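Disc still flat on the plate, nested on the fingers, with its front edge at about (324,169) in the side image.

>>> drive_tool(series=[{"tx": 0.0012,"ty": 0,"tz": 0,"wx": 0,"wy": 0,"wz": 0,"grip": 0.87},{"tx": 0.0012,"ty": 0,"tz": 0,"wx": 0,"wy": 0,"wz": 0,"grip": 0.87},{"tx": 0,"ty": 0,"tz": 0,"wx": 0,"wy": 0,"wz": 0,"grip": 0.87}])

```text
time_s: 15.85
tcp_pos: [0.5944, 0.0546, 0.012]
ee_rot: [3.12, -0.364, 0.0]
ft_force: [0.4, -0.2, -0.3]
opening: 0.011
grasp_force: 0.2
```

```bash
python3 -c "
from h import *
s=load('s8.png');print(g(onz(s,324,168.8,.016)),g(onz(s,308.4,164,.016)))
print(g(sense()['tcp_pos']),[proj(s,wpt(x,0,.018)) for x in(.05,.055,.06,.08)])"
```

```text
[77.7 -5.5] [43.  35.5]
[18.  -0.2] [(np.float64(314.4037940838848), np.float64(168.18782764756972)), (np.float64(316.0379122825064), np.float64(168.04398871487032)), (np.float64(317.66921114749135), np.float64(167.900480470028)), (np.float64(324.16613346660995), np.float64(167.3297539925914))]
```

>>> drive_tool(series=[{"tx": 0.0012,"ty": 0,"tz": 0,"wx": 0,"wy": 0,"wz": 0,"grip": 0.87},{"tx": 0,"ty": 0,"tz": 0,"wx": 0,"wy": 0,"wz": 0,"grip": 0.87}])

```text
time_s: 16.02
tcp_pos: [0.5951, 0.0546, 0.012]
ee_rot: [-3.12, 0.364, -0.0]
ft_force: [-0.8, 0.3, -0.2]
opening: 0.011
grasp_force: 0.2
```

>>> drive_tool(series=[{"tx": 0.0012,"ty": 0,"tz": 0,"wx": 0,"wy": 0,"wz": 0,"grip": 0.87},{"tx": 0,"ty": 0,"tz": 0,"wx": 0,"wy": 0,"wz": 0,"grip": 0.87}])

```text
time_s: 16.18
tcp_pos: [0.5959, 0.0544, 0.0121]
ee_rot: [-3.12, 0.364, -0.0]
ft_force: [-0.2, -0.3, -0.2]
opening: 0.0109
grasp_force: 0.1
```

```bash
cat > fr.py <<'E'
from h import *
print(g(sense()['tcp_pos']))
def prof(s,y):
    c=cv2.cvtColor(s['color'],cv2.COLOR_RGB2GRAY);return c[y,304:334].tolist()
s=snap('side','s9.png');a=load('s8.png')
for y in (165,167,169,171,173): print(y,'old',prof(a,y));print(y,'new',prof(s,y))
E
python3 fr.py
```

```text
[19.4 -0.1]
165 old [55, 51, 49, 65, 136, 211, 237, 238, 237, 237, 238, 240, 238, 234, 228, 224, 220, 207, 198, 204, 218, 226, 222, 213, 210, 200, 170, 125, 100, 107]
165 new [88, 56, 50, 48, 65, 135, 209, 235, 237, 236, 236, 237, 238, 237, 231, 226, 220, 208, 197, 203, 219, 225, 223, 214, 209, 198, 168, 125, 100, 105]
167 old [57, 49, 48, 70, 141, 218, 240, 241, 240, 241, 240, 242, 241, 238, 232, 221, 202, 179, 161, 153, 151, 153, 157, 158, 158, 157, 142, 123, 106, 97]
167 new [88, 56, 50, 48, 71, 148, 223, 240, 241, 240, 240, 241, 241, 240, 237, 230, 219, 198, 180, 165, 155, 153, 156, 156, 159, 156, 143, 122, 104, 95]
169 old [53, 49, 49, 74, 147, 220, 241, 242, 242, 242, 242, 242, 242, 243, 243, 244, 243, 236, 224, 192, 160, 152, 160, 163, 163, 163, 161, 153, 136, 119]
169 new [82, 52, 48, 47, 76, 153, 228, 243, 243, 243, 241, 242, 241, 243, 243, 244, 243, 242, 236, 229, 203, 170, 160, 161, 164, 163, 162, 151, 136, 116]
171 old [69, 67, 70, 88, 122, 156, 184, 205, 221, 231, 234, 236, 237, 237, 236, 237, 235, 232, 223, 193, 152, 129, 142, 159, 166, 166, 168, 171, 171, 162]
171 new [90, 69, 68, 76, 91, 129, 170, 200, 221, 229, 232, 236, 237, 237, 237, 238, 237, 235, 231, 225, 200, 154, 141, 158, 165, 168, 170, 171, 172, 163]
173 old [114, 115, 119, 133, 134, 139, 147, 151, 162, 168, 170, 178, 192, 199, 201, 202, 206, 209, 211, 213, 212, 203, 203, 213, 219, 221, 213, 201, 202, 220]
173 new [116, 115, 116, 127, 142, 143, 142, 148, 160, 169, 173, 183, 193, 206, 215, 216, 217, 219, 218, 217, 211, 203, 202, 212, 219, 222, 214, 202, 201, 219]
```

>>> drive_tool(series=[{"tx": 0.0012,"ty": 0,"tz": 0,"wx": 0,"wy": 0,"wz": 0,"grip": 0.87},{"tx": 0,"ty": 0,"tz": 0,"wx": 0,"wy": 0,"wz": 0,"grip": 0.87}])

```text
time_s: 16.4
tcp_pos: [0.5965, 0.0542, 0.012]
ee_rot: [-3.12, 0.364, -0.0]
ft_force: [-0.0, -0.2, -0.5]
opening: 0.011
grasp_force: 0.2
```

>>> drive_tool(series=[{"tx": 0.0012,"ty": 0,"tz": 0,"wx": 0,"wy": 0,"wz": 0,"grip": 0.87},{"tx": 0,"ty": 0,"tz": 0,"wx": 0,"wy": 0,"wz": 0,"grip": 0.87},{"tx": 0,"ty": 0,"tz": 0,"wx": 0,"wy": 0,"wz": 0,"grip": 0.87}])

```text
time_s: 16.65
tcp_pos: [0.5972, 0.0541, 0.012]
ee_rot: [-3.12, 0.364, -0.0]
ft_force: [-0.2, -0.4, -0.8]
opening: 0.0111
grasp_force: 0.1
```

```bash
sed -i "s/a=load('s8.png')/a=s/;s/;print(y,'new.*//" fr.py; python3 fr.py
```

```text
[20.8 -0.1]
165 old [106, 71, 51, 48, 53, 97, 174, 232, 238, 237, 236, 236, 238, 237, 232, 226, 221, 210, 198, 203, 218, 226, 223, 213, 209, 200, 169, 126, 99, 105]
167 old [100, 68, 50, 47, 57, 112, 192, 236, 241, 240, 240, 240, 241, 240, 237, 232, 226, 211, 189, 171, 158, 154, 155, 157, 159, 156, 143, 123, 107, 98]
169 old [94, 63, 49, 47, 57, 121, 199, 239, 244, 243, 242, 242, 242, 242, 243, 243, 244, 244, 239, 230, 210, 176, 162, 161, 164, 164, 161, 154, 138, 118]
171 old [100, 76, 70, 73, 80, 113, 162, 197, 220, 230, 232, 236, 238, 239, 239, 239, 238, 235, 233, 228, 203, 158, 143, 157, 165, 167, 168, 171, 172, 162]
173 old [116, 115, 115, 120, 133, 145, 148, 148, 159, 168, 172, 180, 196, 209, 217, 218, 220, 222, 222, 221, 214, 201, 202, 212, 220, 222, 215, 200, 201, 220]
```

>>> drive_tool(series=[{"tx": 0.0012,"ty": 0,"tz": 0,"wx": 0,"wy": 0,"wz": 0,"grip": 0.87},{"tx": 0,"ty": 0,"tz": 0,"wx": 0,"wy": 0,"wz": 0,"grip": 0.87}])

```text
time_s: 16.87
tcp_pos: [0.598, 0.0539, 0.0121]
ee_rot: [-3.12, 0.364, -0.001]
ft_force: [0.7, 0.2, -0.2]
opening: 0.011
grasp_force: 0.1
```

>>> drive_tool(series=[{"tx": 0.001,"ty": 0,"tz": 0,"wx": 0,"wy": 0,"wz": 0,"grip": 0.87},{"tx": 0,"ty": 0,"tz": 0,"wx": 0,"wy": 0,"wz": 0,"grip": 0.87},{"tx": 0,"ty": 0,"tz": 0,"wx": 0,"wy": 0,"wz": 0,"grip": 0.87}])

```text
time_s: 17.12
tcp_pos: [0.5983, 0.0538, 0.012]
ee_rot: [3.12, -0.364, -0.0]
ft_force: [-0.2, 0.3, 0.8]
opening: 0.011
grasp_force: 0.3
```

```bash
python3 fr.py
```

```text
[21.9 -0.1]
165 old [114, 83, 55, 50, 49, 75, 148, 221, 237, 240, 242, 242, 238, 234, 229, 226, 220, 208, 198, 203, 219, 226, 223, 214, 210, 199, 169, 125, 101, 105]
167 old [114, 81, 54, 48, 50, 78, 147, 209, 229, 235, 239, 240, 240, 238, 233, 226, 217, 201, 187, 172, 158, 152, 156, 156, 159, 156, 142, 124, 105, 96]
169 old [111, 77, 52, 48, 52, 95, 177, 237, 244, 242, 242, 241, 242, 242, 243, 243, 243, 243, 239, 230, 208, 178, 161, 162, 164, 164, 163, 152, 138, 118]
171 old [112, 86, 70, 72, 78, 108, 172, 229, 236, 235, 238, 241, 241, 240, 240, 240, 239, 239, 235, 228, 204, 160, 144, 158, 166, 167, 168, 171, 171, 161]
173 old [118, 118, 116, 118, 126, 137, 153, 170, 186, 198, 206, 214, 219, 224, 227, 229, 227, 229, 228, 224, 217, 203, 201, 211, 218, 222, 215, 201, 201, 219]
```

The side profile now shows the rear edge dropping while the front stays put, so the disc appears to be in. I back off, raise the arm and verify.

>>> drive_tool(series=[{"tx": -0.005,"ty": 0,"tz": 0,"wx": 0,"wy": 0,"wz": 0,"grip": 0.87},{"tx": -0.02,"ty": 0,"tz": 0,"wx": 0,"wy": 0,"wz": 0,"grip": 0.87},{"tx": -0.02,"ty": 0,"tz": -0.04,"wx": 0,"wy": 0,"wz": 0,"grip": 0.87},{"tx": -0.04,"ty": 0,"tz": -0.05,"wx": 0,"wy": 0,"wz": 0,"grip": 0.87},{"tx": -0.05,"ty": 0,"tz": -0.04,"wx": 0,"wy": 0,"wz": 0,"grip": 0.87},{"tx": -0.05,"ty": 0,"tz": 0,"wx": 0,"wy": 0,"wz": 0,"grip": 0.87},{"tx": 0,"ty": 0,"tz": 0,"wx": 0,"wy": 0,"wz": 0,"grip": 0.87},{"tx": 0,"ty": 0,"tz": 0,"wx": 0,"wy": 0,"wz": 0,"grip": 0.87}])

```text
time_s: 17.83
tcp_pos: [0.4891, 0.0795, 0.0906]
ee_rot: [3.12, -0.361, 0.001]
ft_force: [0.1, -0.3, -0.2]
opening: 0.0111
grasp_force: 0.0
```

```bash
python3 -c "
from h import *
print(g(sense()['tcp_pos']));t=snap('top','t10.png');s=snap('side','s10.png')
disc(t,.014)
a=cv2.resize(t['color'][75:165,175:250,::-1],(450,540),interpolation=cv2.INTER_CUBIC)
b=cv2.resize(s['color'][150:190,280:345,::-1],(350,215),interpolation=cv2.INTER_CUBIC)
c=b.copy();S=350/65
for z,col in((.014,(0,255,0)),(.018,(0,0,255))):
  P=np.array([proj(s,np.array(wpt(.057+.025*np.cos(q),.025*np.sin(q),z))) for q in np.linspace(0,6.28,60)])
  cv2.polylines(c,[((P-[280,150]+.5)*S).astype(int).reshape(-1,1,2)],True,col,1)
p=np.zeros((540,800,3),np.uint8);p[:,:450]=a;p[:215,450:]=b;p[240:455,450:]=c;cv2.imwrite('pics/f.png',p)"
```

```text
[-90.3  -0.3]
circ px 212.8 116.2 r 9.375 guide mm [57.1  0.9] at 8mm [59.2  2.5]
```

View pics/f.png

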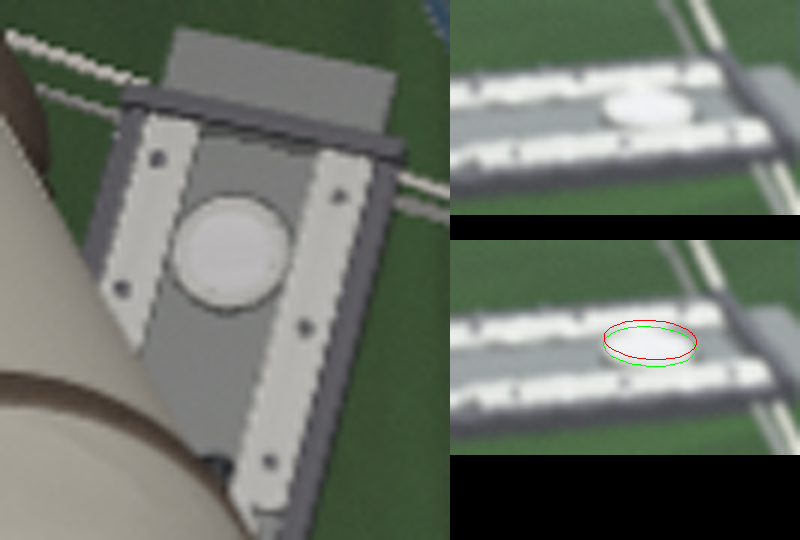

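The final crops show the disc centred in the pocket (top pixel ~(213,116)) with an even rim gap all round, and the side outline matches the sunk height. A light tap on its rear will confirm it is fully seated: contact should come at z ≈ 14 mm.

>>> drive_tool(series=[{"tx": 0.057,"ty": 0,"tz": 0,"wx": 0,"wy": 0,"wz": 0,"grip": 1},{"tx": 0.057,"ty": 0,"tz": 0,"wx": 0,"wy": 0,"wz": 0,"grip": 1},{"tx": 0.057,"ty": 0,"tz": 0,"wx": 0,"wy": 0,"wz": 0,"grip": 1},{"tx": 0.055,"ty": 0,"tz": 0,"wx": 0,"wy": 0,"wz": 0,"grip": 1},{"tx": 0,"ty": 0,"tz": 0.038,"wx": 0,"wy": 0,"wz": 0,"grip": 1},{"tx": 0,"ty": 0,"tz": 0.038,"wx": 0,"wy": 0,"wz": 0,"grip": 1},{"tx": 0,"ty": 0,"tz": 0.03,"wx": 0,"wy": 0,"wz": 0,"grip": 1},{"tx": 0,"ty": 0,"tz": 0,"wx": 0,"wy": 0,"wz": 0,"grip": 1},{"tx": 0,"ty": 0,"tz": 0,"wx": 0,"wy": 0,"wz": 0,"grip": 1}])

```text
time_s: 18.68
tcp_pos: [0.6217, 0.0477, 0.0247]
ee_rot: [3.12, -0.365, -0.005]
ft_force: [0.3, 0.2, 0.7]
opening: 0.0004
grasp_force: 0.0
```

```bash
python3 -c "
from h import *
go(wpt(.046,0,.015));print(g(sense()['tcp_pos']))"
```

```text
t 18.6833 tcp [0.6217 0.0477 0.0247] yaw -0.2328 z [-0.003  0.    -1.   ] F [0.31 0.21 0.69] open 0.0004
units [-0.0002 -0.0011  0.0162]
[46.1 -0.7]
```

>>> drive_tool(series=[{"tx": 0,"ty": 0,"tz": 0.005,"wx": 0,"wy": 0,"wz": 0,"grip": 1},{"tx": 0,"ty": 0,"tz": 0.003,"wx": 0,"wy": 0,"wz": 0,"grip": 1},{"tx": 0,"ty": 0,"tz": 0,"wx": 0,"wy": 0,"wz": 0,"grip": 1},{"tx": 0,"ty": 0,"tz": 0,"wx": 0,"wy": 0,"wz": 0,"grip": 1}])

```text
time_s: 19.02
tcp_pos: [0.623, 0.0481, 0.0226]
ee_rot: [-3.12, 0.364, -0.003]
ft_force: [-0.1, -0.1, 0.5]
opening: 0.0002
grasp_force: 0.0
```

>>> drive_tool(series=[{"tx": 0,"ty": 0,"tz": 0.004,"wx": 0,"wy": 0,"wz": 0,"grip": 1},{"tx": 0,"ty": 0,"tz": 0.002,"wx": 0,"wy": 0,"wz": 0,"grip": 1},{"tx": 0,"ty": 0,"tz": 0,"wx": 0,"wy": 0,"wz": 0,"grip": 1},{"tx": 0,"ty": 0,"tz": 0,"wx": 0,"wy": 0,"wz": 0,"grip": 1}])

```text
time_s: 19.35
tcp_pos: [0.6222, 0.0481, 0.018]
ee_rot: [3.12, -0.364, -0.0]
ft_force: [-0.0, 0.5, -0.5]
opening: 0.0003
grasp_force: 0.0
```

>>> drive_tool(series=[{"tx": 0,"ty": 0,"tz": 0.0015,"wx": 0,"wy": 0,"wz": 0,"grip": 1},{"tx": 0,"ty": 0,"tz": 0,"wx": 0,"wy": 0,"wz": 0,"grip": 1},{"tx": 0,"ty": 0,"tz": 0,"wx": 0,"wy": 0,"wz": 0,"grip": 1}])

```text
time_s: 19.6
tcp_pos: [0.6222, 0.0481, 0.0171]
ee_rot: [3.12, -0.364, -0.0]
ft_force: [-0.1, 0.4, -0.1]
opening: 0.0004
grasp_force: 0.0
```

>>> drive_tool(series=[{"tx": 0,"ty": 0,"tz": 0.002,"wx": 0,"wy": 0,"wz": 0,"grip": 1},{"tx": 0,"ty": 0,"tz": 0,"wx": 0,"wy": 0,"wz": 0,"grip": 1},{"tx": 0,"ty": 0,"tz": 0,"wx": 0,"wy": 0,"wz": 0,"grip": 1}])

```text
time_s: 19.85
tcp_pos: [0.6222, 0.0481, 0.0158]
ee_rot: [3.12, -0.364, -0.0]
ft_force: [-0.6, 0.4, -0.3]
opening: 0.0001
grasp_force: 0.0
```

>>> drive_tool(series=[{"tx": 0,"ty": 0,"tz": 0.0012,"wx": 0,"wy": 0,"wz": 0,"grip": 1},{"tx": 0,"ty": 0,"tz": 0,"wx": 0,"wy": 0,"wz": 0,"grip": 1},{"tx": 0,"ty": 0,"tz": 0,"wx": 0,"wy": 0,"wz": 0,"grip": 1}])

```text
time_s: 20.1
tcp_pos: [0.6223, 0.0481, 0.0152]
ee_rot: [3.12, -0.364, -0.0]
ft_force: [0.2, 0.3, -0.1]
opening: -0.0003
grasp_force: 0.0
```

There is no contact at z = 15.2 mm over the rear half. A hanging disc would stand at about 18 mm there, so it is fully seated. I lift off and hand in.

>>> drive_tool(series=[{"tx": 0,"ty": 0,"tz": -0.02,"wx": 0,"wy": 0,"wz": 0,"grip": 1},{"tx": 0,"ty": 0,"tz": -0.05,"wx": 0,"wy": 0,"wz": 0,"grip": 1},{"tx": 0,"ty": 0,"tz": -0.05,"wx": 0,"wy": 0,"wz": 0,"grip": 1},{"tx": 0,"ty": 0,"tz": -0.03,"wx": 0,"wy": 0,"wz": 0,"grip": 1},{"tx": 0,"ty": 0,"tz": 0,"wx": 0,"wy": 0,"wz": 0,"grip": 1},{"tx": 0,"ty": 0,"tz": 0,"wx": 0,"wy": 0,"wz": 0,"grip": 1},{"tx": 0,"ty": 0,"tz": 0,"wx": 0,"wy": 0,"wz": 0,"grip": 1}])

```text
time_s: 20.68
tcp_pos: [0.6219, 0.0478, 0.1052]
ee_rot: [3.12, -0.364, -0.0]
ft_force: [-0.5, -0.2, 0.2]
opening: -0.0003
grasp_force: 0.0
```

```bash
python3 -c "
from h import *
go(None);print(env.finish_job())"
```

```text
t 20.6833 tcp [0.6219 0.0478 0.1052] yaw -0.2323 z [-3.e-04 -4.e-04 -1.e+00] F [-0.52 -0.18  0.2 ] open -0.0003
the job is handed in; nothing more can be done
None
```

I laid the disc on the loading end, let it go and pushed it gently (about 2 N) into the pocket; my checks show it lying flat and fully home, and I handed the job in at about 21 s, though no verdict came back.

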